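# Balance the blank on the ball stake

### The arm

A 7-joint arm with a two-finger parallel gripper is mounted at the origin on the work surface. World frame = base frame: x ahead of the robot, y to its left, z up, the work surface at z = 0. Lengths are in m, angles in rad, forces in N, time in s.
With the tool pointing down it reaches from about 0.425 to 0.95 m from the base axis. Payload 4.7 kg.
Tool frame: the origin (TCP) lies on the centre line of the jaws, within the pads' length; the fingertips stand 22 mm ahead of it and the grasp point (between the pads) lies 3 mm ahead of it (bot.tip_reach is the distance from the TCP to the fingertips, in m); z points along the fingers, y is the line along which they close (so a half turn about z gives the same grasp; the last joint's range is limited). The gripper opens to 85 mm and grips with 20 to 120 N. Pads are 22 mm wide; open, the fingers measure 114 mm over their backs; the gripper's body (76 mm by 85 mm) begins 54 mm behind the grasp point. The pads swing forward as they close: fully open they stand 13 mm farther back than shut.
Start: joints at [1.267, 0.469, -0.049, 1.532, 0.024, 1.141, -0.082], TCP at [0.183, -0.65, 0.253] pointing down, gripper open.
Joint ranges: [-2.59, 2.59], [-0.33, 1.99], [-1.39, 1.29], [0.1, 2.45], [-1.04, 4.18], [0.21, 1.99], [-2.66, 2.66]. Speed limits (rad/s): [2.57, 2.57, 3.14, 3.14, 3.14, 3.14, 3.14].

### API

Orientations are given as a rotation vector (axis times angle).
In Python, from bench import bot, read_camera, camera_info gives the robot as it stands.
- The arm moves only by the shell command python3 -m pendant 'ROWS' [FORCE]. ROWS is JSON, a list that holds one entry, the list of rows, each a list of 5 numbers: the opening, from -1 (shut) to 1 (fully open), then the shift along the world's x, y, z in units of 0.025 m (1.0 is 0.025 m), then the turn about the world's z in units of 0.08 rad (1.0 is 0.08 rad). A call has exactly 5 rows; each row shifts and turns the commanded pose from where the row before left it; what a row does not reach is not made up. A row lasts 1/12 s, in which the tool goes at most 41.7 mm and 7.16 degrees, less where a joint would pass 70% of its speed; a pose out of reach is approached as far as the arm can. A call with a number of a shift or a turn outside -1 to 1 is refused whole. A call with a gripper value outside its range is refused whole. The fingers move at their own pace and stop on an object; FORCE is the grip in N (left out, the last holds). Time passes only in rows, so rows that do not move let the fingers close, or fill a call up. It gives the time, the measured TCP pose, the force, the opening and the grip force at its end, in the units of the state.
- bot.sense(): the state, without advancing time (a new reading comes with each control period).
- read_camera(name): name is "side" or "top"; returns the picture (480x640x3 uint8, red, green, blue); there is no depth.
- camera_info(name): a dict with "mtx" (3x3 intrinsics, pixels), "rvec" (rotation vector, rad) and "tvec" (3), from world to camera coordinates, as OpenCV has them. Camera axes: x right, y down, z forward; pixel columns grow to the right and rows downward; lengths in m; the calibration is good to about 2 mm. A picture is of the moment at which its call begins. camera_info takes no time and is no camera call.
- bot.close_job(): hands the job in; it is judged then, once.
The state is a dict: "time_s": time; "joints": joint angles; "dq": joint speeds; "joint_torque": joint torques, N m; "tcp_pos": TCP position; "ee_rot": TCP orientation; "force": force on the tool from outside, world axes, zero at the start; "torque": the same for the moment, N m; "finger_gap": opening from 0.0 (shut) to 1.0 (fully open); "grip_force": force on a finger pad.
Only numpy, scipy, OpenCV 4.12 (cv2) and the standard library are available. Lean on these libraries where they do the work, as an engineer would, in place of code of your own. Each camera call takes 0.05 s, during which the arm holds its last target. There are 200 camera calls.

### The job

Take the oblong brass blank off the sloping wooden rest and lay it gently on top of the ball-headed stake, so that it stays balanced there by itself, centred over the top of the ball and nearly level, ready for the hammer. Do not drop it onto the ball or strike the ball hard with it, and leave the round blank, the hammer and the jar where they are.

Things in the scene. Friction and masses are not known exactly. Their poses are not given: they have to be found in the camera images.
- blank: Loose oblong brass plate, 80 mm (its x) by 60 (its y) by 5 thick (its z), about 0.2 kg; origin at its centre. It starts on the rest's slope, tilted 28 degrees: x points up the slope, z is the face's upward normal. Its long edges overhang the narrow board by 13 mm each (10 at least), so fingers can close across the 60 mm width at its middle, reaching past it on both sides of the board.
- rest: Fixed wooden rest: foot 100 x 110 x 12 mm, a 30 mm wide pillar, and on it a board 34 mm wide and 100 long sloping at 28 degrees, rising towards its own +x; a lip at the low end sticks up 6 mm. The middle of the board's face is 75 mm above the bench, straight above the origin (centre of the foot's underside). z up.
- ball_stake: Fixed steel stake with a ball head: foot 96 mm across, column 30 mm thick, on it a polished ball of 80 mm diameter (radius 40) whose centre is 100 mm above the bench. Origin at the centre of the foot's underside, z up. The ball's surface lies 13.5 mm below its top at 30 mm from its axis.
- ball_top (a point): The highest point of the ball, 140 mm above the bench. A blank resting level on it has its centre 2.5 mm above this point. The blank balances stably: if laid d off centre it comes to rest tilted by about d / 40 mm.
- flat_stake: Fixed steel stake with a flat round head, 72 mm across, top 125 mm above the bench; same foot and column as the other stake. Not used. Origin at the centre of the foot's underside.
- round_blank: Loose round brass disc, 56 mm diameter, 5 mm thick, lying flat on the bench; not used. Origin at the centre of its underside.
- hammer: Loose hammer lying on the bench, not used. Origin at its underside, handle towards its -x.
- jar: Loose glass jar with a metal cap, 60 mm diameter, 75 mm tall, standing on the bench, not used. Origin at the centre of its underside.
Not all that is in view belongs to the job. Leave any green or orange look-alike of the ball_stake alone.

How it is judged:
At the end, for the whole second after the job is handed in: The oblong blank rests on the ball alone, released and still (under 30 mm/s and 0.6 rad/s), its centre within 12 mm sideways of the ball's top and its face within about 15 degrees of level (horizontal distance between blank and ball_top below 0.012 m and angle between blank's own z axis and vertical below 0.26 rad and z of blank in the frame of ball_top between -0.003 and 0.007 m and contact force between blank and ball_stake above 0.3 N and linear speed of blank below 0.03 m/s and angular speed of blank below 0.6 rad/s); the robot touches nothing.
It fails at once if the blank strikes or presses on the ball with more than 35 N (contact force between blank and ball_stake above 35 N).
It fails at once if the blank is dropped: just above the ball it moves at more than 0.4 m/s (linear speed of blank above 0.4 m/s and horizontal distance between blank and ball_top below 0.03 m and z of blank in the frame of ball_top between -0.02 and 0.03 m).
It fails at once if a bystander (round blank, hammer or jar) is moved by more than 25 mm (distance of any of round_blank, hammer, jar from where it was at the start of the episode above 0.025 m).
It also fails if it takes over 48 s, if anything falls off the work surface, if the arm or the gripper's body presses on something with over 40 N, if the wrist force passes 120 N, or if a joint passes its speed limit or range.

## Working session

There is one attempt and no reset: what is moved stays moved. The work goes in short steps, Python scripts to look and compute and a shell command to move; the robot and the scene stay as the last step left them, time stands still between calls to the robot, and variables do not carry over. Pictures are saved under pics/ and viewed, at most 10 in all, crops included, and the job is handed in when it is done.

```bash
mkdir -p pics; python3 - <<'E'
from bench import bot, read_camera, camera_info
import cv2,numpy as np
for n in("side","top"):
    cv2.imwrite(f"pics/{n}0.png",read_camera(n)[:,:,::-1])
    c=camera_info(n);R=cv2.Rodrigues(np.array(c["rvec"],float))[0]
    print(n,np.round(c["mtx"],1).tolist(),np.round(-R.T@np.array(c["tvec"]).ravel(),3),np.round(R[2],2))
s=bot.sense();print({k:np.round(v,3).tolist() for k,v in s.items()})
E
```

```text
side [[489.1, 0.0, 325.0], [0.0, 489.1, 233.3], [0.0, 0.0, 1.0]] [0.42  0.451 0.707] [ 0.18 -0.62 -0.76]
top [[470.9, 0.0, 322.6], [0.0, 470.9, 239.9], [0.0, 0.0, 1.0]] [ 0.421 -0.048  0.902] [ 0.18 -0.02 -0.98]
{'time_s': 0.1, 'joints': [1.267, 0.469, -0.049, 1.534, 0.024, 1.141, -0.082], 'dq': [-0.001, -0.003, -0.002, -0.002, 0.003, 0.0, 0.0], 'joint_torque': [0.002, -51.151, -0.047, -23.839, 0.011, 0.004, 0.0], 'tcp_pos': [0.183, -0.649, 0.252], 'ee_rot': [-3.11, -0.43, 0.0], 'force': [-0.936, 0.257, -0.928], 'torque': [-0.003, -0.023, -0.034], 'grip_force': 0.0, 'finger_gap': 0.999}
```

View pics/top0.png

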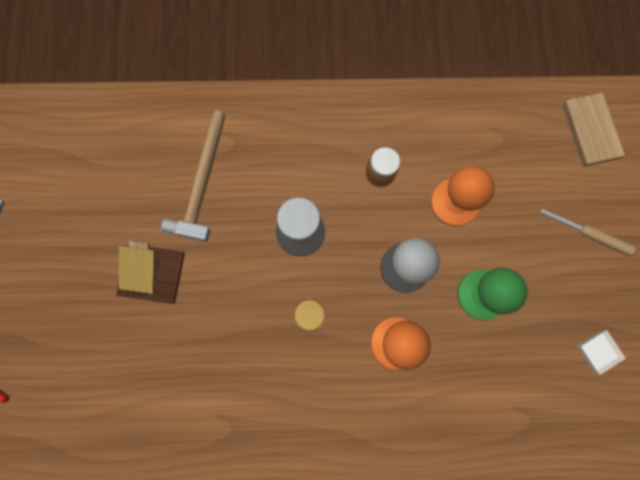

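View pics/side0.png

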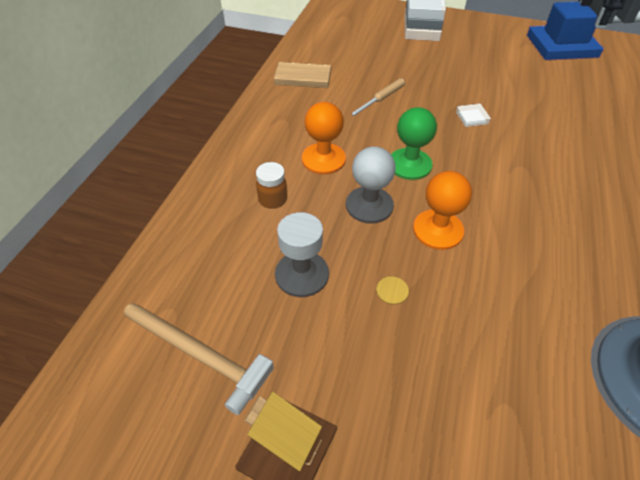

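The top view shows the blank at about (137,270) on the rest, its long axis roughly vertical in the image. The grey ball is at (415,260), the flat stake at (298,217) and the round blank at (309,315). The side view shows the blank at (285,432) and the ball at (373,168). Next I measure these positions.

```bash
cat > h.py <<'E'
import cv2,numpy as np
from bench import bot,read_camera,camera_info
def cam(n):
    c=camera_info(n);R=cv2.Rodrigues(np.array(c["rvec"],float))[0];t=np.array(c["tvec"],float).ravel()
    return np.array(c["mtx"]),R,t
def ray(n,p):
    K,R,t=cam(n);d=R.T@np.linalg.solve(K,[p[0],p[1],1.]);return -R.T@t,d/np.linalg.norm(d)
def plane(n,p,z):
    o,d=ray(n,p);return o+d*(z-o[2])/d[2]
def tri(ps,pt):
    o1,d1=ray("side",ps);o2,d2=ray("top",pt)
    s=np.linalg.lstsq(np.c_[d1,-d2],o2-o1,rcond=None)[0];a,b=o1+s[0]*d1,o2+s[1]*d2
    return (a+b)/2,np.linalg.norm(a-b)
def mask(img,lo,hi,box):
    m=cv2.inRange(cv2.cvtColor(img,cv2.COLOR_RGB2HSV),lo,hi);k=np.zeros_like(m);x0,y0,x1,y1=box;k[y0:y1,x0:x1]=m[y0:y1,x0:x1];return k
def big(m): return max(cv2.findContours(m,cv2.RETR_EXTERNAL,cv2.CHAIN_APPROX_NONE)[0],key=cv2.contourArea)
def quad(c): return cv2.approxPolyDP(cv2.convexHull(c),0.06*cv2.arcLength(c,True),True)[:,0].astype(float)
E
python3 - <<'E'
from h import *
S=cv2.imread("pics/side0.png")[:,:,::-1].copy();T=cv2.imread("pics/top0.png")[:,:,::-1].copy()
for n,I,pts in(("s",S,[(285,432),(260,411),(315,452),(373,165),(300,238)]),("t",T,[(137,270),(138,245),(415,260),(298,217)])):
    H=cv2.cvtColor(I,cv2.COLOR_RGB2HSV);print(n,[H[y,x].tolist() for x,y in pts])
Y=((22,100,80),(32,255,255))
cs=big(mask(S,*Y,(230,380,350,480)));ct=big(mask(T,*Y,(100,235,200,310)))
print("side",cv2.contourArea(cs),quad(cs).tolist());print("top",cv2.contourArea(ct),quad(ct).tolist())
G=((0,0,90),(179,40,255))
for nm,bs,bt,z in(("ball",(345,140,400,192),(385,230,445,290),.1),("flat",(270,205,330,262),(270,190,325,245),.12)):
    a=big(mask(S,*G,bs));b=big(mask(T,*G,bt));pa=cv2.minEnclosingCircle(a);pb=cv2.minEnclosingCircle(b)
    print(nm,pa,pb,tri(pa[0],pb[0]),plane("top",pb[0],z))
    if nm=="flat":print(cv2.fitEllipse(b))
out=np.hstack([cv2.resize(S[380:480,220:350],None,fx=3,fy=3)[:300],cv2.resize(T[225:325,95:225],None,fx=3,fy=3)])
cv2.imwrite("pics/z.png",out[:,:,::-1]);print(bot.tip_reach)
E
```

```text
s [[22, 160, 195], [20, 129, 178], [16, 98, 149], [100, 13, 228], [93, 13, 211]]
t [[21, 137, 164], [16, 96, 157], [90, 6, 182], [78, 7, 190]]Traceback (most recent call last):
  File "<stdin>", line 6, in <module>
  File "h.py", line 16, in big
    def big(m): return max(cv2.findContours(m,cv2.RETR_EXTERNAL,cv2.CHAIN_APPROX_NONE)[0],key=cv2.contourArea)
                       ~~~^^^^^^^^^^^^^^^^^^^^^^^^^^^^^^^^^^^^^^^^^^^^^^^^^^^^^^^^^^^^^^^^^^^^^^^^^^^^^^^^^^^^
ValueError: max() iterable argument is empty
```

```bash
python3 - <<'E'
from h import *
S=cv2.imread("pics/side0.png")[:,:,::-1].copy();T=cv2.imread("pics/top0.png")[:,:,::-1].copy()
cs=big(mask(S,(19,142,80),(28,255,255),(230,380,350,480)));ct=big(mask(T,(19,115,80),(28,255,255),(110,235,165,310)))
print("side",cv2.contourArea(cs),quad(cs).tolist());print("top",cv2.contourArea(ct),quad(ct).tolist())
G=((0,0,90),(179,40,255))
for nm,bs,bt,z in(("ball",(345,140,400,192),(385,230,445,290),.1),("flat",(270,205,330,262),(270,190,325,245),.12)):
    a=big(mask(S,*G,bs));b=big(mask(T,*G,bt));pa=cv2.minEnclosingCircle(a);pb=cv2.minEnclosingCircle(b)
    print(nm,pa,pb,tri(pa[0],pb[0]),plane("top",pb[0],z))
out=np.hstack([cv2.resize(S[380:480,220:350],None,fx=3,fy=3)[:300],cv2.resize(T[225:325,95:225],None,fx=3,fy=3)])
cv2.imwrite("pics/z.png",out[:,:,::-1]);print(bot.tip_reach)
E
```

```text
side 3084.0 [[272.0, 392.0], [321.0, 426.0], [300.0, 470.0], [247.0, 434.0]]
top 1437.5 [[120.0, 246.0], [153.0, 251.0], [151.0, 293.0], [119.0, 288.0]]
ball ((373.4175109863281, 168.66494750976562), 22.144380569458008) ((414.72772216796875, 260.1138610839844), 23.450658798217773) (array([ 0.52721938, -0.2226628 ,  0.10060643]), np.float64(0.0014922901555596982)) [ 0.52805261 -0.22278095  0.1       ]
flat ((299.0, 240.0), 28.319704055786133) ((298.0, 219.42857360839844), 22.004274368286133) (array([ 0.60364243, -0.02282586,  0.09710359]), np.float64(0.0017957775591851868)) [ 0.59932744 -0.0234721   0.12      ]
0.022
```

View pics/z.png

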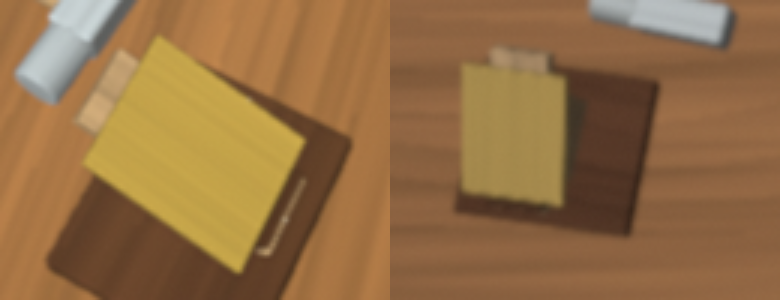

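```bash
python3 - <<'E'
from h import *
P=[]
for a,b in(((247,434),(119.5,246)),((272,392),(153.5,250.5)),((321.5,426),(152,294)),((300.5,470.5),(118.7,288.5))):
    p,e=tri(a,b);P.append(p);print(p.round(4),round(e,4))
P=np.array(P);c=P.mean(0);x=(P[0]+P[1]-P[2]-P[3])/2;y=(P[0]+P[3]-P[1]-P[2])/2
print("c",c,"L",np.linalg.norm(x),np.linalg.norm(y),"tilt",np.degrees(np.arcsin(x[2]/np.linalg.norm(x))),"yaw x",np.arctan2(x[1],x[0]),"yaw y",np.arctan2(-y[0],y[1]))
s=bot.sense();R=cv2.Rodrigues(np.array(s["ee_rot"]))[0];print("tool y",R[:,1],"x",R[:,0])
# flat head: grey top ellipse in top view; foot centre by dark ring
T=cv2.imread("pics/top0.png")[:,:,::-1].copy()
for nm,px in(("flat head", (298.5,217.5)),):print(plane("top",px,.125))
H=cv2.cvtColor(T,cv2.COLOR_RGB2GRAY);print(H[180:260:4,298].tolist(),H[218,270:330:3].tolist())
E
```

```text
[0.5639 0.2853 0.0961] 0.0003
[0.5544 0.2269 0.0954] 0.0012
[0.4832 0.238  0.0616] 0.0006
[0.493  0.2969 0.0614] 0.0017
c [0.52361811 0.26175662 0.07860564] L 0.07970404091659204 0.05944137188572299 tilt 25.462282383678183 yaw x -0.1590807605626431 yaw y -0.16349020641819909
tool y [ 0.27139386 -0.96246675 -0.00177073] x [ 9.62468247e-01  2.71394312e-01 -1.76398776e-05]
[ 0.60150827 -0.02452329  0.125     ]
[116, 113, 119, 116, 120, 185, 185, 187, 188, 188, 188, 189, 189, 189, 188, 81, 73, 75, 75, 89] [106, 106, 123, 187, 188, 188, 186, 187, 187, 188, 189, 185, 187, 183, 184, 183, 162, 93, 109, 109]
```

```bash
for i in 1; do
python3 -m pendant '[[[1,0.9,0.9,0,-0.36],[1,0.9,0.9,0,-0.36],[1,0.9,0.9,0,-0.36],[1,0.9,0.9,0,-0.36],[1,0.9,0.9,0,-0.36]]]' 30
python3 -m pendant '[[[1,0.9,0.9,0,-0.36],[1,0.9,0.9,0,-0.36],[1,0.9,0.9,0,-0.36],[1,0.9,0.9,0,-0.36],[1,0.9,0.9,0,-0.36]]]'
python3 -m pendant '[[[1,0.9,0.9,0,-0.36],[1,0.9,0.9,0,-0.36],[1,0.9,0.9,0,-0.36],[1,0.9,0.9,0,-0.36],[1,0.9,0.9,0,-0.36]]]'
python3 -m pendant '[[[1,0,0.9,0,0],[1,0,0.9,0,0],[1,0,0.9,0,0],[1,0,0.9,0,0],[1,0,0.9,0,0]]]'
python3 -m pendant '[[[1,0,0.9,0,0],[1,0,0.9,0,0],[1,0,0.9,0,0],[1,0,0.9,0,0],[1,0,0.9,0,0]]]'
python3 -m pendant '[[[1,0,0.9,0,0],[1,0,0.9,0,0],[1,0,0.9,0,0],[1,0,0.9,0,0],[1,0,0.9,0,0]]]'
python3 -m pendant '[[[1,0,0.9,0,0],[1,0,0.9,0,0],[1,0,0.9,0,0],[1,0,0.9,0,0],[1,0,0.9,0,0]]]'
python3 -m pendant '[[[1,0,0.9,0,0],[1,0,0.9,0,0],[1,0,0.9,0,0],[1,0,0.9,0,0],[1,0,0,0,0]]]'
done
cat >> h.py <<'E'
def st():
    s=bot.sense();R=cv2.Rodrigues(np.array(s["ee_rot"]))[0];x=R[:,0]
    print("t",round(s["time_s"],2),"tcp",np.round(s["tcp_pos"],4),"yawx",round(float(np.arctan2(x[1],x[0])),3),"F",np.round(s["force"],1),"gap",round(float(s["finger_gap"]),3),"grip",round(float(s["grip_force"]),1),"j",np.round(s["joints"],2))
E
python3 -c "from h import *;st()"
```

```text
time_s: 0.52
tcp_pos: [0.2964, -0.5357, 0.2528]
ee_rot: [-3.134, -0.203, 0.001]
force: [0.6, -0.8, 0.7]
finger_gap: 1.001
grip_force: 0.0
time_s: 0.93
tcp_pos: [0.4089, -0.4232, 0.253]
ee_rot: [-3.141, 0.023, 0.001]
force: [0.3, -0.2, -0.0]
finger_gap: 1.003
grip_force: 0.0
time_s: 1.35
tcp_pos: [0.5214, -0.3108, 0.2529]
ee_rot: [-3.131, 0.249, 0.001]
force: [0.2, -0.1, -0.7]
finger_gap: 1.001
grip_force: 0.0
time_s: 1.77
tcp_pos: [0.5203, -0.1985, 0.2529]
ee_rot: [-3.132, 0.247, 0.001]
force: [0.3, 0.5, -0.4]
finger_gap: 1.003
grip_force: 0.0
time_s: 2.18
tcp_pos: [0.5203, -0.0861, 0.253]
ee_rot: [3.132, -0.247, -0.001]
force: [0.1, 0.4, 0.1]
finger_gap: 0.999
grip_force: 0.0
time_s: 2.6
tcp_pos: [0.5203, 0.0263, 0.253]
ee_rot: [3.132, -0.247, -0.001]
force: [0.3, 0.6, -0.7]
finger_gap: 1.001
grip_force: 0.0
time_s: 3.02
tcp_pos: [0.5203, 0.1388, 0.253]
ee_rot: [3.131, -0.247, -0.001]
force: [0.6, 0.1, -1.2]
finger_gap: 1.004
grip_force: 0.0
time_s: 3.43
tcp_pos: [0.5193, 0.2333, 0.2532]
ee_rot: [-3.129, 0.235, 0.002]
force: [-0.5, 0.5, -0.2]
finger_gap: 0.996
grip_force: 0.0
t 3.43 tcp [0.5193 0.2333 0.2532] yawx -0.15 F [-0.5  0.5 -0.2] gap 0.996 grip 0.0 j [-0.17  0.33 -0.4   1.77  0.14  1.07 -2.35]
```

```bash

python3 -m pendant '[[[1,0.1,0.57,0,-0.1],[1,0.12,0.56,0,0],[1,0,0,-0.7,0],[1,0,0,-0.7,0],[1,0,0,-0.7,0]]]' >/dev/null
python3 -m pendant '[[[1,0,0,-0.7,0],[1,0,0,-0.7,0],[1,0,0,-0.7,0],[1,0,0,-0.7,0],[1,0,0,0,0]]]' >/dev/null
python3 - <<'E'
from h import *
st()
S=read_camera("side");T=read_camera("top")
out=np.hstack([cv2.resize(S[280:480,190:390],None,fx=2,fy=2),cv2.resize(T[160:360,40:240],None,fx=2,fy=2)])
cv2.imwrite("pics/a.png",out[:,:,::-1])
E
```

```text
t 4.27 tcp [0.5243 0.2548 0.1272] yawx -0.165 F [-0.5 -0.9 -0.2] gap 1.001 grip 0.0 j [-0.25  0.49 -0.37  1.86  0.23  0.84 -2.46]
```

View pics/a.png

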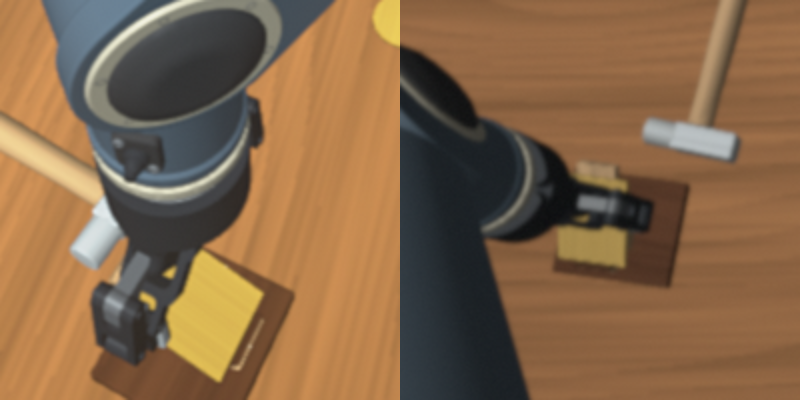

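The picture shows the open jaws straddling the blank's middle. The near finger's lower outer corner is at side pixel (262,461), so I check the tip height from that.

```bash
python3 - <<'E'
from h import *
for p in((262.5,461),(240,454)):
  for y in(.30,.312):
    o,d=ray("side",p);print(p,y,(o+d*(y-o[1])/d[1]).round(4))
E
python3 -m pendant '[[[1,0,0.14,0,0],[1,0,0.14,0,0],[1,0,0,0,0],[1,0,0,0,0],[1,0,0,0,0]]]' | head -2; python3 -c "from h import *;st()"
```

```text
(262.5, 461) 0.3 [0.5411 0.3    0.0597]
(262.5, 461) 0.312 [0.5315 0.312  0.1112]
(240, 454) 0.3 [0.5717 0.3    0.0571]
(240, 454) 0.312 [0.5597 0.312  0.1088]
time_s: 4.78
tcp_pos: [0.5264, 0.2633, 0.1314]
t 4.78 tcp [0.5264 0.2633 0.1314] yawx -0.165 F [-0.1 -0.3 -0.1] gap 1.003 grip 0.0 j [-0.26  0.49 -0.37  1.85  0.23  0.85 -2.47]
```

```bash

python3 -m pendant '[[[1,-0.07,-0.07,-0.44,0],[1,0,0,-0.44,0],[1,0,0,-0.44,0],[1,0,0,-0.44,0],[1,0,0,0,0]]]' 30 >/dev/null
python3 -m pendant '[[[1,0,0,0,0],[1,0,0,0,0],[0,0,0,0,0],[0,0,0,0,0],[0,0,0,0,0]]]' 30
python3 -m pendant '[[[-0.2,0,0,0,0],[-0.2,0,0,0,0],[-0.2,0,0,0,0],[-0.2,0,0,0,0],[-0.2,0,0,0,0]]]' 30
python3 -c "from h import *;st()"
```

```text
time_s: 5.62
tcp_pos: [0.5248, 0.2618, 0.0877]
ee_rot: [-3.13, 0.259, -0.002]
force: [-0.3, 0.0, 2.4]
finger_gap: 0.693
grip_force: 32.1
time_s: 6.03
tcp_pos: [0.5248, 0.2617, 0.0877]
ee_rot: [-3.13, 0.259, -0.002]
force: [-1.6, 0.1, 5.7]
finger_gap: 0.694
grip_force: 32.5
t 6.03 tcp [0.5248 0.2617 0.0877] yawx -0.165 F [-1.6  0.1  5.7] gap 0.694 grip 32.5 j [-0.27  0.54 -0.35  1.88  0.26  0.76 -2.5 ]
```

```bash

python3 -m pendant '[[[-0.2,0,0,0.3,0],[-0.2,0,0,0.6,0],[-0.2,0,0,0.8,0],[-0.2,0,0,0.8,0],[-0.2,0,0,0.8,0]]]' >/dev/null
python3 -m pendant '[[[-0.2,0,0,0.8,0],[-0.2,0,0,0.8,0],[-0.2,0.3,-0.6,0,0],[-0.2,0.4,-0.8,0,0],[-0.2,0.4,-0.9,0,0]]]' >/dev/null
python3 -m pendant '[[[-0.2,0.4,-0.9,0,0],[-0.2,0.4,-0.9,0,0],[-0.2,0.4,-0.9,0,0],[-0.2,0.4,-0.9,0,0],[-0.2,0.4,-0.9,0,0]]]' >/dev/null
python3 -m pendant '[[[-0.2,0.4,-0.9,0,0],[-0.2,0.4,-0.9,0,0],[-0.2,0.4,-0.9,0,0],[-0.2,0.35,-0.9,0,0],[-0.2,0,-0.9,0,0]]]' >/dev/null
python3 -m pendant '[[[-0.2,0,-0.4,0,0],[-0.2,0,0,0,0],[-0.2,0,0,0,0],[-0.2,0,0,0,0],[-0.2,0,0,0,0]]]' >/dev/null
python3 - <<'E'
from h import *
st()
S=read_camera("side");T=read_camera("top")
out=np.hstack([cv2.resize(S[140:340,190:390],None,fx=2,fy=2),cv2.resize(T[120:320,200:400],None,fx=2,fy=2)])
cv2.imwrite("pics/b.png",out[:,:,::-1])
E
```

```text
t 8.12 tcp [ 0.6405 -0.0285  0.2095] yawx -0.162 F [-0.8 -0.3 -2.6] gap 0.687 grip 33.5 j [ 0.2   0.47 -0.31  1.65  0.16  1.04 -1.89]
```

View pics/b.png

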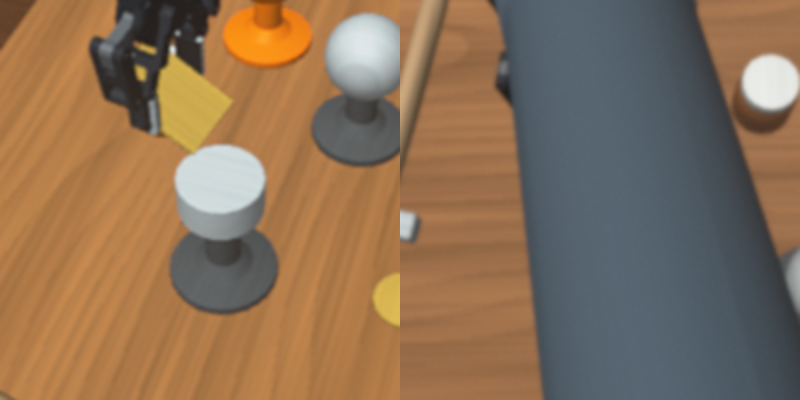

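The blank is held with its lower end over the flat head, at crop (200,150). I lower it to press it level.

```bash

python3 -m pendant '[[[-0.2,0,-0.1,-0.5,0],[-0.2,0,0,-0.6,0],[-0.2,0,0,-0.5,0],[-0.2,0,0,-0.3,0],[-0.2,0,0,0,0]]]' | sed -n 2,4p
python3 -m pendant '[[[-0.2,0,0,-0.08,0],[-0.2,0,0,-0.08,0],[-0.2,0,0,-0.08,0],[-0.2,0,0,-0.08,0],[-0.2,0,0,-0.08,0]]]'| sed -n 2,4p
python3 -m pendant '[[[-0.2,0,0,-0.08,0],[-0.2,0,0,-0.08,0],[-0.2,0,0,-0.08,0],[-0.2,0,0,-0.08,0],[-0.2,0,0,0,0]]]'| sed -n 2,4p
python3 - <<'E'
from h import *
st()
S=read_camera("side")
cv2.imwrite("pics/c.png",cv2.resize(S[140:290,230:380],None,fx=4,fy=4)[:,:,::-1])
E
```

```text
tcp_pos: [0.6391, -0.0336, 0.159]
ee_rot: [3.131, -0.259, -0.008]
force: [-0.2, 0.5, -2.4]
tcp_pos: [0.6426, -0.0338, 0.1541]
ee_rot: [-3.131, 0.26, -0.008]
force: [1.1, -1.4, 7.2]
tcp_pos: [0.6455, -0.0344, 0.1477]
ee_rot: [-3.13, 0.261, -0.019]
force: [4.9, -0.9, 7.2]
t 9.47 tcp [ 0.6455 -0.0344  0.1477] yawx -0.166 F [ 4.9 -0.9  7.2] gap 0.693 grip 34.5 j [ 0.19  0.54 -0.29  1.7   0.19  0.92 -1.91]
```

View pics/c.png

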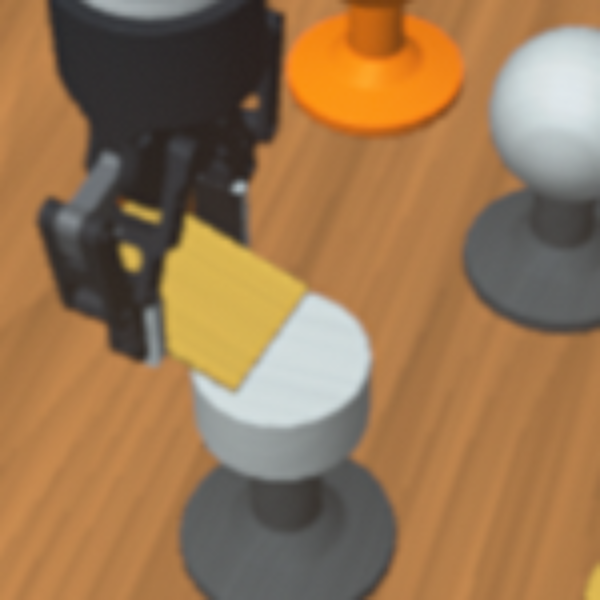

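The low edge rests on the head and the blank is already rotating, so I keep pressing gently.

```bash

python3 -m pendant '[[[-0.2,0,0,-0.06,0],[-0.2,0,0,-0.06,0],[-0.2,0,0,-0.06,0],[-0.2,0,0,0,0],[-0.2,0,0,0,0]]]' | sed -n 2,4p
python3 -m pendant '[[[-0.2,0,0,-0.06,0],[-0.2,0,0,-0.06,0],[-0.2,0,0,0,0],[-0.2,0,0,0,0],[-0.2,0,0,0,0]]]'| sed -n 2,4p
python3 - <<'E'
from h import *
st()
S=read_camera("side")
cv2.imwrite("pics/d.png",cv2.resize(S[140:290,230:380],None,fx=4,fy=4)[:,:,::-1])
E
```

```text
tcp_pos: [0.6461, -0.0344, 0.1437]
ee_rot: [-3.13, 0.26, -0.022]
force: [6.1, -2.7, 7.2]
tcp_pos: [0.6454, -0.0342, 0.1401]
ee_rot: [-3.13, 0.26, -0.019]
force: [5.5, -1.0, 6.6]
t 10.35 tcp [ 0.6454 -0.0342  0.1401] yawx -0.166 F [ 5.5 -1.   6.6] gap 0.692 grip 34.3 j [ 0.19  0.55 -0.29  1.71  0.19  0.9  -1.91]
```

View pics/d.png

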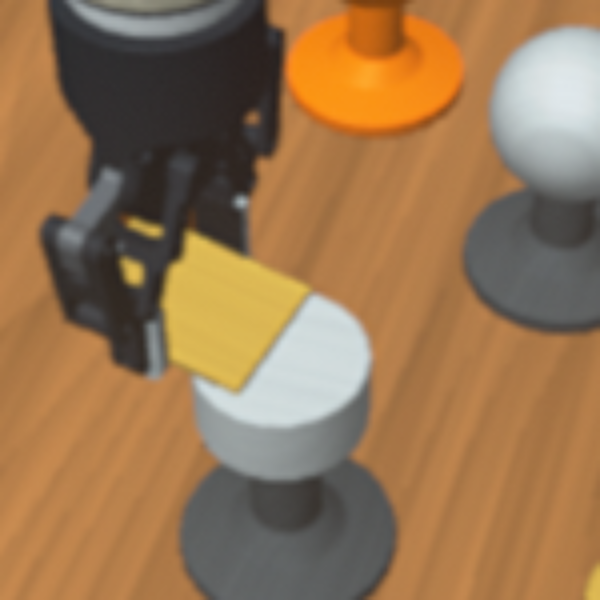

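It is nearly level. I continue until the force rises, which means it lies flush.

```bash

python3 -m pendant '[[[-0.2,0,0,-0.06,0],[-0.2,0,0,0,0],[-0.2,0,0,0,0],[-0.2,0,0,0,0],[-0.2,0,0,0,0]]]' | sed -n 2,4p
python3 -m pendant '[[[-0.2,0,0,-0.06,0],[-0.2,0,0,0,0],[-0.2,0,0,0,0],[-0.2,0,0,0,0],[-0.2,0,0,0,0]]]'| sed -n 2,4p
python3 -m pendant '[[[-0.2,0,0,-0.04,0],[-0.2,0,0,0,0],[-0.2,0,0,0,0],[-0.2,0,0,0,0],[-0.2,0,0,0,0]]]'| sed -n 2,4p
python3 - <<'E'
from h import *
st()
S=read_camera("side");cv2.imwrite("pics/e_raw.png",S[:,:,::-1])
c=big(mask(S,(19,130,80),(28,255,255),(265,185,315,245)));print(cv2.approxPolyDP(cv2.convexHull(c),3,True)[:,0].tolist())
E
```

```text
tcp_pos: [0.6455, -0.0342, 0.1387]
ee_rot: [-3.13, 0.26, -0.019]
force: [5.6, -0.8, 6.5]
tcp_pos: [0.6451, -0.0341, 0.1369]
ee_rot: [-3.13, 0.26, -0.017]
force: [5.7, -0.7, 4.9]
tcp_pos: [0.6451, -0.0341, 0.1359]
ee_rot: [-3.13, 0.26, -0.018]
force: [4.3, -1.2, 5.0]
t 11.65 tcp [ 0.6451 -0.0341  0.1359] yawx -0.166 F [ 4.3 -1.2  5. ] gap 0.687 grip 34.4 j [ 0.19  0.55 -0.29  1.71  0.19  0.89 -1.91]
[[276, 200], [307, 211], [289, 237], [272, 230], [270, 216]]
```

```bash
python3 - <<'E'
from h import *
A=plane("side",(307.5,211),.130);B=plane("side",(289,237.5),.130)
print(A,B,np.linalg.norm(A-B),"az",np.arctan2(*(B-A)[:2]))
e=(B-A)/np.linalg.norm(B-A)   # normal of edge's vertical plane
for p0,pts in((A,[(276,200),(291,205.3)]),(B,[(272.5,230)])):
  for p in pts:
    o,d=ray("side",p);q=o+d*(((p0-o)@e)/(d@e));v=q-p0;print(p,q.round(4),"run",np.hypot(*v[:2]).round(4),"tilt",np.degrees(np.arctan2(v[2],np.hypot(*v[:2]))).round(1))
E
```

```text
[ 0.59956655 -0.05888142  0.13      ] [0.60918965 0.00267124 0.13      ] 0.06230035801762817 az 0.1550838426887461
(276, 200) [ 0.6573 -0.0679  0.1288] run 0.0584 tilt -1.2
(291, 205.3) [ 0.6295 -0.0636  0.1292] run 0.0303 tilt -1.5
(272.5, 230) [ 0.6378 -0.0018  0.1328] run 0.029 tilt 5.5
```

```bash
python3 - <<'E'
import cv2
S=cv2.imread("pics/e_raw.png");cv2.imwrite("pics/e.png",cv2.resize(S[165:265,240:340],None,fx=6,fy=6))
E
```

```text
(no output)
```

View pics/e.png

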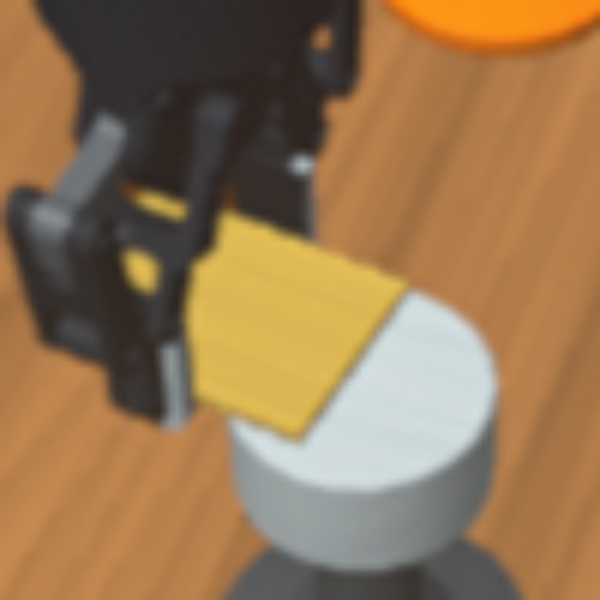

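```bash
python3 - <<'E'
from h import *
A=plane("side",(307.5,211),.130);B=plane("side",(289,237.5),.130);e=(B-A)/np.linalg.norm(B-A)
for off in(0,.008):
  for p in((271.5,234.5),(268.5,236.5)):
    o,d=ray("side",p);print(off,p,(o+d*(((B-o)@e+off)/(d@e))).round(4))
E
```

```text
0 (271.5, 234.5) [ 0.6406 -0.0022  0.1205]
0 (268.5, 236.5) [ 0.6467 -0.0032  0.1124]
0.008 (271.5, 234.5) [0.6363 0.0065 0.1319]
0.008 (268.5, 236.5) [0.6423 0.0056 0.1239]
```

```bash

python3 -m pendant '[[[-0.2,0,0,0.2,0],[-0.2,0,0,0.5,0],[-0.2,0,0,0.7,0],[-0.2,0,0,0.7,0],[-0.2,0,0,0.5,0]]]' >/dev/null
python3 -m pendant '[[[-0.2,-0.3,-0.5,0,0],[-0.2,-0.5,-0.8,0,0],[-0.2,-0.5,-0.9,0,0],[-0.2,-0.5,-0.9,0,0],[-0.2,-0.5,-0.9,0,0]]]' >/dev/null
python3 -m pendant '[[[-0.2,-0.5,-0.9,0,0],[-0.2,-0.5,-0.9,0,0],[-0.2,-0.5,-0.9,0,0],[-0.2,-0.5,-0.7,0,0],[-0.2,-0.2,-0.2,0,0]]]' >/dev/null
python3 -m pendant '[[[-0.2,0,0,0,0],[-0.2,0,0,0,0],[-0.2,0,0,0,0],[-0.2,0,0,0,0],[-0.2,0,0,0,0]]]' >/dev/null
python3 -c "from h import *;st()"
```

```text
t 13.37 tcp [ 0.5289 -0.2222  0.1973] yawx -0.163 F [-0.1  0.2 -2.4] gap 0.692 grip 33.8 j [ 0.53  0.38 -0.27  1.83  0.12  0.95 -1.52]
```

```bash

python3 -m pendant '[[[-0.2,-0.04,-0.02,-0.4,0],[-0.2,0,0,-0.5,0],[-0.2,0,0,-0.4,0],[-0.2,0,0,-0.2,0],[-0.2,0,0,0,0]]]' | sed -n 2,4p
python3 -m pendant '[[[-0.2,0,0,-0.06,0],[-0.2,0,0,0,0],[-0.2,0,0,-0.06,0],[-0.2,0,0,0,0],[-0.2,0,0,0,0]]]' | sed -n 2,4p
python3 - <<'E'
from h import *
st()
S=read_camera("side")
cv2.imwrite("pics/f.png",cv2.resize(S[100:220,310:430],None,fx=5,fy=5)[:,:,::-1])
E
```

```text
tcp_pos: [0.5262, -0.2237, 0.1579]
ee_rot: [-3.13, 0.259, 0.005]
force: [0.2, 0.4, -2.1]
tcp_pos: [0.5273, -0.2243, 0.1571]
ee_rot: [3.131, -0.259, 0.001]
force: [0.8, 0.5, -1.3]
t 14.2 tcp [ 0.5273 -0.2243  0.1571] yawx -0.165 F [ 0.8  0.5 -1.3] gap 0.692 grip 33.8 j [ 0.53  0.42 -0.26  1.87  0.14  0.87 -1.53]
```

View pics/f.png

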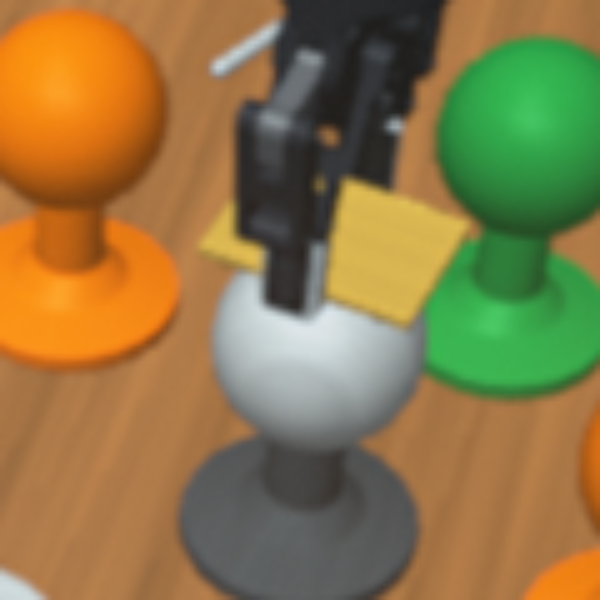

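The view shows the blank just above the ball, with corners at full-image (350,149), (403,145) and (392,165). I check its centring from these.

```bash
python3 - <<'E'
from h import *
P=[plane("side",p,.1505) for p in((350,149.2),(403.5,145),(392,165.3))];print(np.round(P,4),(P[0]+P[1])/2,[np.linalg.norm(P[i]-P[j]).round(4) for i,j in((0,1),(1,2),(0,2))])
E
python3 -m pendant '[[[-0.2,0,0.02,-0.06,0],[-0.2,0,0,0,0],[-0.2,0,0,0,0],[-0.2,0,0,0,0],[-0.2,0,0,0,0]]]' | sed -n 2,4p
python3 -m pendant '[[[-0.2,0,0,-0.06,0],[-0.2,0,0,0,0],[-0.2,0,0,0,0],[-0.2,0,0,0,0],[-0.2,0,0,0,0]]]' | sed -n 2,4p
```

```text
[[ 0.5687 -0.2042  0.1505]
 [ 0.4811 -0.2441  0.1505]
 [ 0.4895 -0.1851  0.1505]] [ 0.52491184 -0.22414848  0.1505    ] [np.float64(0.0962), np.float64(0.0596), np.float64(0.0814)]
tcp_pos: [0.5272, -0.2237, 0.1554]
ee_rot: [3.131, -0.259, 0.0]
force: [-0.0, 0.8, -1.7]
tcp_pos: [0.5272, -0.2237, 0.1538]
ee_rot: [3.131, -0.259, 0.0]
force: [-0.5, -0.1, -2.9]
```

```bash

python3 -m pendant '[[[-0.2,0.06,0.03,-0.04,0],[-0.2,0,0,0,0],[-0.2,0,0,0,0],[-0.2,0,0,0,0],[-0.2,0,0,0,0]]]' | sed -n 2,4p
python3 -m pendant '[[[-0.2,0,0,-0.04,0],[-0.2,0,0,0,0],[-0.2,0,0,0,0],[-0.2,0,0,0,0],[-0.2,0,0,0,0]]]' | sed -n 2,4p
python3 -m pendant '[[[-0.2,0,0,-0.04,0],[-0.2,0,0,0,0],[-0.2,0,0,0,0],[-0.2,0,0,0,0],[-0.2,0,0,0,0]]]' | sed -n 2,4p
```

```text
tcp_pos: [0.5287, -0.2229, 0.1528]
ee_rot: [3.131, -0.259, -0.0]
force: [0.3, 0.3, -2.2]
tcp_pos: [0.5287, -0.223, 0.1519]
ee_rot: [3.131, -0.259, 0.0]
force: [-0.4, 0.9, -2.8]
tcp_pos: [0.5287, -0.2229, 0.1508]
ee_rot: [3.131, -0.259, 0.0]
force: [0.8, -0.4, -2.3]
```

```bash

python3 -m pendant '[[[-0.2,0,0,-0.04,0],[-0.2,0,0,0,0],[-0.2,0,0,0,0],[-0.2,0,0,0,0],[-0.2,0,0,0,0]]]' | sed -n 2,4p
python3 -m pendant '[[[-0.2,0,0,-0.03,0],[-0.2,0,0,0,0],[-0.2,0,0,0,0],[-0.2,0,0,0,0],[-0.2,0,0,0,0]]]' | sed -n 2,4p
```

```text
tcp_pos: [0.5289, -0.223, 0.1502]
ee_rot: [3.131, -0.259, 0.001]
force: [-0.9, 0.2, 1.3]
tcp_pos: [0.5289, -0.223, 0.15]
ee_rot: [3.13, -0.259, 0.001]
force: [-2.6, 1.0, 6.1]
```

Contact shows at about TCP z 0.150. I relieve it slightly, then open slowly.

```bash

python3 -m pendant '[[[-0.2,0,0,0.015,0],[-0.2,0,0,0,0],[-0.2,0,0,0,0],[-0.2,0,0,0,0],[-0.2,0,0,0,0]]]' 20 | sed -n 2,6p
python3 -m pendant '[[[0.38,0,0,0,0],[0.4,0,0,0,0],[0.42,0,0,0,0],[0.44,0,0,0,0],[0.46,0,0,0,0]]]' | sed -n 2,6p
python3 -m pendant '[[[0.5,0,0,0,0],[0.54,0,0,0,0],[0.6,0,0,0,0],[0.66,0,0,0,0],[0.7,0,0,0,0]]]' | sed -n 2,6p
python3 - <<'E'
from h import *
st()
S=read_camera("side")
cv2.imwrite("pics/g.png",cv2.resize(S[100:220,310:430],None,fx=5,fy=5)[:,:,::-1])
E
```

```text
tcp_pos: [0.529, -0.223, 0.1501]
ee_rot: [3.131, -0.259, 0.001]
force: [-2.2, 0.7, 5.0]
finger_gap: 0.688
grip_force: 34.4
tcp_pos: [0.5286, -0.2229, 0.149]
ee_rot: [-3.131, 0.259, 0.001]
force: [-0.8, 0.4, -0.1]
finger_gap: 0.732
grip_force: 0.0
tcp_pos: [0.5287, -0.2229, 0.1494]
ee_rot: [3.131, -0.259, 0.0]
force: [0.1, -0.5, -0.6]
finger_gap: 0.854
grip_force: 0.0
t 18.42 tcp [ 0.5287 -0.2229  0.1494] yawx -0.165 F [ 0.1 -0.5 -0.6] gap 0.854 grip 0.0 j [ 0.52  0.43 -0.26  1.87  0.14  0.86 -1.54]
```

View pics/g.png

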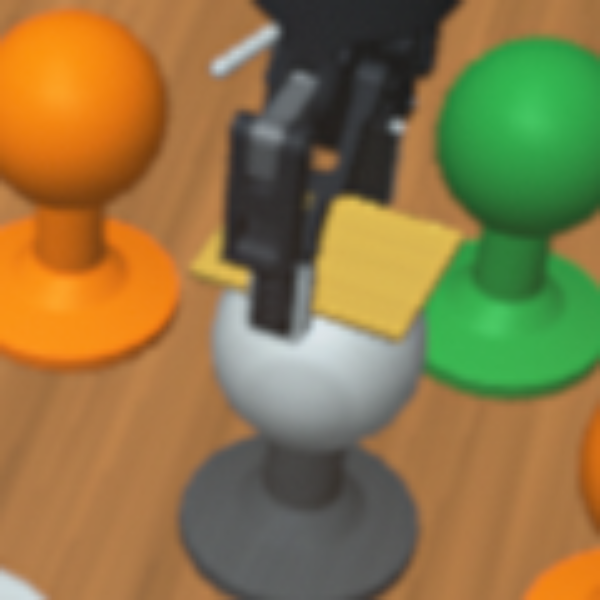

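The blank sits nearly level on the ball and the fingers are clear of it. I retract straight up, then sideways, and check by numbers.

```bash

python3 -m pendant '[[[0.9,0,0,0,0],[1,0,0,0,0],[1,0,0,0,0],[1,0,0,0,0],[1,0,0,0,0]]]' >/dev/null
python3 -m pendant '[[[1,0,0,0.1,0],[1,0,0,0.2,0],[1,0,0,0.4,0],[1,0,0,0.6,0],[1,0,0,0.8,0]]]' >/dev/null
python3 -m pendant '[[[1,0,0,0.9,0],[1,0,0,0.9,0],[1,0,0,0.9,0],[1,0,0,0.5,0],[1,0,-0.5,0,0]]]' >/dev/null
python3 -m pendant '[[[1,0,-0.9,0,0],[1,0,-0.9,0,0],[1,0,-0.9,0,0],[1,0,-0.9,0,0],[1,0,-0.9,0,0]]]' >/dev/null
python3 -m pendant '[[[1,0,-0.9,0,0],[1,0,-0.9,0,0],[1,0,-0.5,0,0],[1,0,0,0,0],[1,0,0,0,0]]]' >/dev/null
python3 - <<'E'
from h import *
st()
S=read_camera("side");T=read_camera("top");cv2.imwrite("pics/hs.png",S[:,:,::-1]);cv2.imwrite("pics/ht.png",T[:,:,::-1])
Y=((18,130,80),(29,255,255))
cs=big(mask(S,*Y,(335,130,412,180)));ct=big(mask(T,(18,105,80),(29,255,255),(370,215,460,310)))
for n,c in(("side",cs),("top",ct)):
    m=cv2.moments(c);print(n,cv2.contourArea(c),quad(c).tolist(),plane(n,(m['m10']/m['m00'],m['m01']/m['m00']),.145).round(4))
E
```

```text
t 20.55 tcp [ 0.5282 -0.4055  0.2812] yawx -0.166 F [-0.5 -1.   0.3] gap 1.0 grip 0.0 j [ 0.73  0.44 -0.2   1.51  0.09  1.2  -1.22]
side 1024.0 [[348.0, 154.0], [361.0, 134.0], [405.0, 146.0], [389.0, 167.0]] [ 0.5273 -0.222   0.145 ]
top 1720.0 [[406.0, 231.0], [441.0, 237.0], [436.0, 283.0], [400.0, 278.0]] [ 0.5267 -0.2232  0.145 ]
```

```bash
python3 - <<'E'
from h import *
P=np.array([tri(a,b)[0] for a,b in(((348,154),(406,231)),((361,134),(441,237)),((405,146),(436,283)),((389,167),(400,278)))]);print(P.round(4).tolist())
print(bot.close_job())
E
```

```text
[[0.5714, -0.2024, 0.1404], [0.5608, -0.2586, 0.1445], [0.481, -0.2442, 0.1491], [0.494, -0.1878, 0.143]]
the job is handed in; nothing more can be done
None
```

The oblong blank is resting on the ball, released, about 1 mm off centre and roughly 5° from level by my last camera measurement, and the job was handed in at about 21 s; the hand-in returned no verdict.

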